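Drop the wine corks into the cork jar

TASK

Put the two straight wine corks into the white stoneware jar, dropping them through its narrow neck one at a time so that both end up down in its belly. Leave the mushroom-shaped sparkling-wine cork standing where it is, and do not tip the jar or push it away.

Things in the scene. Friction and masses are not known exactly. Their poses are not given: they have to be found in the camera images.
- cork_a: Straight wine cork, a plain cylinder of natural cork, 24 mm in diameter and 48 mm high, about 15 g, standing on end on the worktop. Origin at its middle (24 mm above the worktop while it stands); z along its axis.
- cork_b: The twin of cork_a, same shape, size and origin; the two are interchangeable. Fixed round the work: a coffee maker 0.34 m high left of the corks (x from 0.46, y 0.0 to 0.23 m), a wall cabinet at the far left (beyond x 0.40 and y 0.37, from 0.44 m up: draw the arm back before swinging out of there), a microwave 0.27 m high at the back (x from 0.63). Loose things about are under 0.11 m high.
- mushroom_cork: Sparkling-wine cork of natural cork, 48 mm high, standing on its narrower foot (28 mm across, waist 23 mm) with a domed, wider head (35 mm across). It is to stay where it stands. Origin at its middle, 24 mm above the worktop; z up.
- cork_jar: Round white stoneware jar, loose, about 0.7 kg, standing upright: belly 102 mm in diameter, shoulder from 85 to 120 mm height, then a narrow open neck, 50 mm clear inside and 64 mm across the outside of its lip; overall height 150 mm, wall 4 mm, inner floor at 6 mm. Origin at the centre of its underside; z up along its axis, so the middle of the mouth lies 150 mm straight above the origin.
There are look-alikes about, which are no part of the job. Leave any purple look-alike of the cork_b alone.

How it is judged:
By the outcome, as a careful person would: the job done as asked, in the order asked, and still so for the second after the job is handed in, with the robot touching nothing.
It also fails if it takes over 61 s, if anything falls off the work surface, if the arm or the gripper's body presses on something with over 40 N, if the wrist force passes 120 N, or if a joint passes its speed limit or range.

ROBOT

A 7-joint arm with a two-finger parallel gripper is mounted at the origin on a cart in front of the work surface, level with it; the furniture and walls round the work are solid. World frame = base frame: x ahead of the robot, y to its left, z up, the work surface at z = 0. Lengths are in m, angles in rad, forces in N, time in s.
With the tool pointing down it reaches from about 0.375 to 0.925 m from the base axis. Payload 3.1 kg.
Tool frame: the origin (TCP) lies at the very end of the fingers, on their centre line; the grasp point (between the pads) lies 19 mm behind it; z points along the fingers, y is the direction in which the jaws open and shut (so a half turn about z gives the same grasp; the last joint's range is limited). The gripper opens to 85 mm and grips with 20 to 120 N. Pads are 22 mm wide; open, the fingers measure 114 mm over their backs; the gripper's body (76 mm by 85 mm) begins 54 mm behind the grasp point. The pads swing forward as they close: fully open they stand 13 mm farther back than shut.
Start: joints at [1.008, 0.383, 0.044, 1.598, -0.018, 1.161, -0.05], TCP at [0.291, -0.581, 0.231] pointing down, gripper open.
Joint ranges: [-2.61, 2.61], [-0.41, 2.15], [-1.48, 1.57], [0, 2.5], [-1.57, 4.71], [0.05, 1.97], [-2.85, 2.85]. Speed limits (rad/s): [2.79, 2.79, 3.14, 3.14, 3.14, 3.14, 3.14].

INTERFACE

Orientations are given as a unit quaternion [w, x, y, z].
In Python, from plant import state, camera, get_calibration, sign_off gives the robot as it stands.
- The arm moves only by the shell command python3 -m jog 'ROWS' [OPENING] [FORCE]. ROWS is JSON, a list of rows, each an object of numbers: "x", "y", "z": the shift along the tool's x, y, z in cm; "wx", "wy", "wz": the turn, a rotation vector about the tool's x, y, z in degrees. In form: [{"x": .., "y": .., "z": .., "wx": .., "wy": .., "wz": ..}, ...]. A call has 1 to 20 rows; each row is the pose to reach, as a shift and turn from the pose measured when the call began, along the tool's axes at that moment; what a row does not reach only later rows make up. A row lasts 1/10 s, in which the tool goes at most 50 mm and 8.59 degrees, less where a joint would pass 70% of its speed; a pose out of reach is approached as far as the arm can. A call with a gripper value outside its range is refused whole. OPENING is the closure, from 0 (fully open) to 1 (shut), set as the call begins (- or left out, the last holds). The fingers move at their own pace and stop on an object; FORCE is the grip in N (left out, the last holds). Time passes only in rows, so rows that repeat a pose let the fingers close. It gives the time, the measured TCP pose, the force and the opening at its end, in the units of the state.
- state(): the state, without advancing time (a new reading comes with each control period).
- camera(name): name is "scene" or "top"; returns the picture (400x640x3 uint8, blue, green, red); there is no depth.
- get_calibration(name): a dict with "K" (3x3 intrinsics, pixels), "R" (3x3) and "t" (3): a world point X has camera coordinates R X + t. Camera axes: x right, y down, z forward; pixel columns grow to the right and rows downward; lengths in m; the calibration is good to about 2 mm. A picture is of the moment at which its call begins. get_calibration takes no time and is no camera call.
- sign_off(): hands the job in, once; it reports no verdict.
The state is a dict: "clock": time; "joints": joint angles; "qvel": joint speeds; "joint_torque": joint torques, N m; "tool_pos": TCP position; "orientation": TCP orientation; "force": force on the tool from outside, world axes, zero at the start; "ft_torque": the same for the moment, N m; "finger_gap": finger opening in m.
Only numpy, scipy, OpenCV 4.12 (cv2) and the standard library are available. Lean on these libraries where they do the work, as an engineer would, in place of code of your own. Each camera call takes 0.05 s, during which the arm holds its last target. There are 200 camera calls.

## Working session

There is one attempt and no reset: what is moved stays moved. The work goes in short steps, Python scripts to look and compute and a shell command to move; the robot and the scene stay as the last step left them, time stands still between calls to the robot, and variables do not carry over. Pictures are saved under pics/ and viewed, about 8 in all and at most 12, crops included, and the job is handed in when it is done.

```bash
ls; mkdir -p pics; cat > h.py <<'E'
import numpy as np, cv2
from plant import state, camera, get_calibration, sign_off
def snap(n,f):
    im=np.ascontiguousarray(camera(n)); cv2.imwrite('pics/'+f,im); return im
def ray(n,u,v,z):
    c=get_calibration(n); K,R,t=[np.array(c[k],float) for k in ('K','R','t')]
    C=-R.T@t; d=R.T@np.linalg.solve(K,[u,v,1.]); return C+d*(z-C[2])/d[2]
def proj(n,X):
    c=get_calibration(n); K,R,t=[np.array(c[k],float) for k in ('K','R','t')]
    p=K@(R@np.array(X,float)+t); return p[:2]/p[2]
E
python3 - <<'E'
from h import *
s=state();print({k:np.round(v,3).tolist() for k,v in s.items()})
for n in('scene','top'):
    snap(n,n+'0.png');c=get_calibration(n);print(n,np.round(-np.array(c['R']).T@c['t'],3),c['K'])
E
```

```text
pics
{'clock': 0.0, 'joints': [1.008, 0.384, 0.044, 1.6, -0.018, 1.161, -0.05], 'qvel': [-0.0, 0.001, -0.0, -0.0, 0.002, -0.001, 0.001], 'joint_torque': [-0.0, -43.346, 1.024, -24.951, 0.011, 0.011, -0.0], 'tool_pos': [0.291, -0.58, 0.23], 'orientation': [-0.001, 0.973, 0.23, -0.0], 'force': [0.06, 0.534, -0.392], 'ft_torque': [0.014, 0.07, 0.012], 'finger_gap': 0.086}
scene [0.056 0.539 0.579] [[516.74159576   0.         321.84339929]
 [  0.         516.74159576 193.31042816]
 [  0.           0.           1.        ]]
top [ 0.437 -0.271  1.088] [[491.67093398   0.         322.85957263]
 [  0.         491.67093398 200.56004726]
 [  0.           0.           1.        ]]
```

View pics/scene0.png

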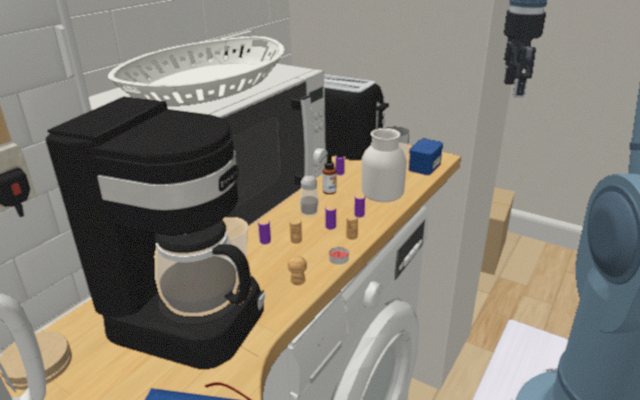

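View pics/top0.png

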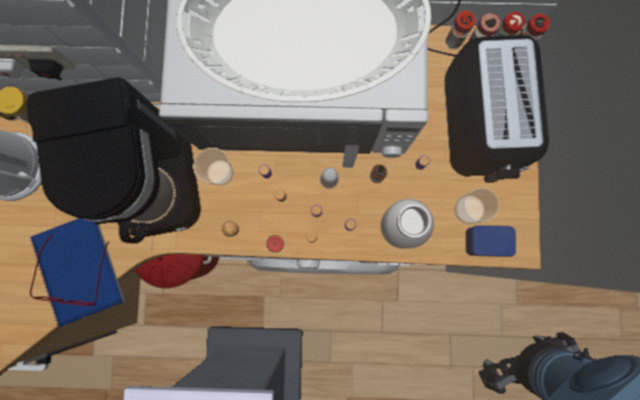

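Scene view: natural corks at (296,231) and (352,227), the mushroom cork at (298,269), and purple look-alikes at (265,232), (331,217), (360,206) and (340,165). The jar is at (384,165). Top view: corks at about (280,195) and (312,237), mushroom at (230,228), jar mouth at (412,221). Next I'll measure across both views and check one close crop.

```bash
python3 - <<'E'
from h import *
a=cv2.imread('pics/top0.png');b=cv2.imread('pics/scene0.png')
hs=cv2.cvtColor(b,cv2.COLOR_BGR2HSV)
for n,u,v in(('top',280,195),('top',312,237),('top',230,228),('top',316,210),('top',350,224),('top',265,170)):print(n,u,v,ray(n,u,v,.048).round(3))
# predicted scene pixel of tops
for u,v in((280,195),(312,237),(230,228),(316,210),(350,224)):
    X=ray('top',u,v,.048);print(u,v,'-> scene',proj('scene',X).round(0))
print('mouth top',ray('top',413,221,.15),'scene', ray('scene',384.5,134,.15))
for p in((296,221),(352,218)): print('scene cork top',ray('scene',*p,.048).round(3))
A=cv2.resize(a[140:260,210:450],None,fx=3.3,fy=3.3,interpolation=cv2.INTER_CUBIC)
B=cv2.resize(b[120:290,250:430],None,fx=3.3,fy=3.3,interpolation=cv2.INTER_CUBIC)[:,:]
cv2.imwrite('pics/cropA.png',A);cv2.imwrite('pics/cropB.png',B)
E
```

```text
top 280 195 [ 0.569 -0.166  0.048]
top 312 237 [ 0.481 -0.237  0.048]
top 230 228 [ 0.495 -0.062  0.048]
top 316 210 [ 0.539 -0.244  0.048]
top 350 224 [ 0.511 -0.316  0.048]
top 265 170 [ 0.622 -0.131  0.048]
280 195 -> scene [297. 220.]
312 237 -> scene [353. 216.]
230 228 -> scene [298. 258.]
316 210 -> scene [331. 207.]
350 224 -> scene [360. 196.]
mouth top [ 0.51262816 -0.43205569  0.15      ] scene [ 0.51262428 -0.42906759  0.15      ]
scene cork top [ 0.569 -0.162  0.048]
scene cork top [ 0.48  -0.229  0.048]
```

View pics/cropA.png

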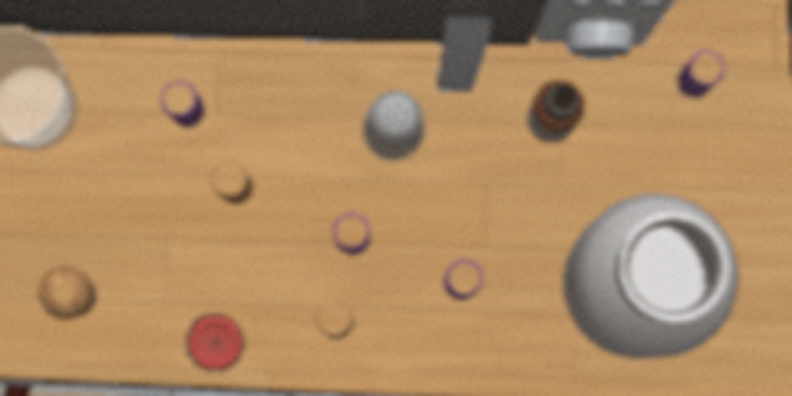

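View pics/cropB.png

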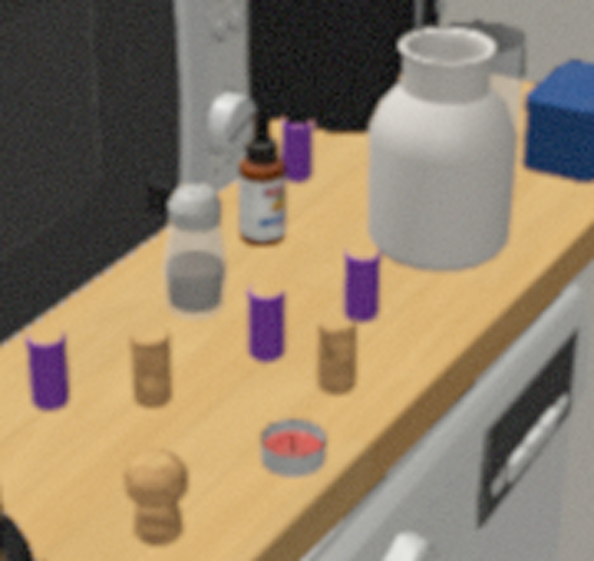

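Crop B confirms the choice: the plain cylinders are in tan cork at crop (151,368) and (337,355). The domed mushroom is at (156,495), four purple cylinders look like the corks, and the candle tin is at (293,447). I'll refine the positions and work out the moves.

```bash
cat >> h.py <<'E'
from scipy.spatial.transform import Rotation as Ro
def go(x,y,z,th,tilt=0):
    """tool x at world angle th deg; tilt: tool top leans to robot (-x) by deg. prints shift cm / rotvec deg"""
    s=state();q=s['orientation'];R0=Ro.from_quat([q[1],q[2],q[3],q[0]])
    T=Ro.from_euler('z',th,degrees=True)*Ro.from_euler('x',180,degrees=True)
    T=Ro.from_euler('y',-tilt,degrees=True)*T
    sh=R0.inv().apply(np.array([x,y,z])-s['tool_pos'])*100
    rv=(R0.inv()*T).as_rotvec(degrees=True)
    print('t',round(s['clock'],2),'pos',np.round(s['tool_pos'],3),'gap',round(s['finger_gap'],3),'F',np.round(s['force'],1),'| shift',sh.round(2),'rot',rv.round(1))
E
python3 - <<'E'
from h import *
C=np.array([.056,.539])
for u,vb in((352.1,238.3),(295.7,242.6)):
    P=ray('scene',u,vb,0)[:2];d=P-C;print('base scene',(P+12e-3*d/np.linalg.norm(d)).round(4))
for u,v in((311.4,236.3),(279.9,195)):print('top',ray('top',u,v,.048).round(4))
# sobel-free: brown dark side masks in scene
b=cv2.imread('pics/scene0.png');hs=cv2.cvtColor(b,cv2.COLOR_BGR2HSV)
m=((hs[...,2]<165)&(hs[...,0]<25)&(hs[...,1]>70)).astype(np.uint8)
n,l,st,ce=cv2.connectedComponentsWithStats(m[205:295,250:430])
for i in range(1,n):
    if st[i,4]>60:print(st[i,:2]+[250,205],st[i,2:],ce[i]+[250,205])
go(.48,-.234,.20,-45);go(.48,-.234,.013,-45)
E
```

```text
base scene [ 0.4851 -0.2402]
base scene [ 0.5752 -0.1673]
top [ 0.4826 -0.2355  0.048 ]
top [ 0.5687 -0.1655  0.048 ]
[323 205] [  99   90 1109] [371.20739405 251.44454463]
[347 219] [ 11  20 196] [352.03061224 228.8877551 ]
[291 223] [ 11  20 186] [295.84946237 233.16666667]
[289 262] [ 18  23 236] [298.47033898 274.        ]
t 0.1 pos [ 0.291 -0.58   0.23 ] gap 0.085 F [ 0.3  0.3 -0.6] | shift [ 32.42 -22.47   3.05] rot [-0.1  0.1 71.6]
t 0.1 pos [ 0.291 -0.58   0.23 ] gap 0.085 F [ 0.3  0.3 -0.6] | shift [ 32.42 -22.43  21.75] rot [-0.1  0.1 71.6]
```

```bash
python3 -m jog '[{"x":3,"y":-2,"z":0.3,"wz":7},{"x":7,"y":-5,"z":0.6,"wz":15},{"x":11,"y":-7.5,"z":1,"wz":23},{"x":15,"y":-10,"z":1.4,"wz":31},{"x":19,"y":-13,"z":1.8,"wz":39},{"x":23,"y":-15.7,"z":2.1,"wz":47},{"x":27,"y":-18.4,"z":2.5,"wz":55},{"x":30,"y":-20.4,"z":2.8,"wz":63},{"x":32,"y":-21.8,"z":3,"wz":70},{"x":32.6,"y":-22.2,"z":3,"wz":71.6},{"x":32.6,"y":-22.2,"z":3,"wz":71.6},{"x":32.6,"y":-22.2,"z":3,"wz":71.6},{"x":32.6,"y":-22.2,"z":3,"wz":71.6}]' 0.4 30
python3 - <<'E'
from h import *
go(.483,-.236,.013,-45)
snap('scene','s1.png')
E
```

```text
t 0.1 pos [ 0.291 -0.58   0.23 ] gap 0.085 F [ 0.3  0.3 -0.6] | shift [ 32.6  -22.11  21.75] rot [-0.1  0.1 71.6]$[0]: bad value
```

```bash
python3 -m jog '[{"x":3,"y":-2,"z":0.3,"wx":0,"wy":0,"wz":7},{"x":7,"y":-5,"z":0.6,"wx":0,"wy":0,"wz":15},{"x":11,"y":-7.5,"z":1,"wx":0,"wy":0,"wz":23},{"x":15,"y":-10,"z":1.4,"wx":0,"wy":0,"wz":31},{"x":19,"y":-13,"z":1.8,"wx":0,"wy":0,"wz":39},{"x":23,"y":-15.7,"z":2.1,"wx":0,"wy":0,"wz":47},{"x":27,"y":-18.4,"z":2.5,"wx":0,"wy":0,"wz":55},{"x":30,"y":-20.4,"z":2.8,"wx":0,"wy":0,"wz":63},{"x":32,"y":-21.8,"z":3,"wx":0,"wy":0,"wz":70},{"x":32.6,"y":-22.2,"z":3,"wx":0,"wy":0,"wz":71.6},{"x":32.6,"y":-22.2,"z":3,"wx":0,"wy":0,"wz":71.6},{"x":32.6,"y":-22.2,"z":3,"wx":0,"wy":0,"wz":71.6},{"x":32.6,"y":-22.2,"z":3,"wx":0,"wy":0,"wz":71.6}]' 0.4 30
python3 - <<'E'
from h import *
go(.483,-.236,.013,-45)
snap('scene','s1.png')
E
```

```text
clock: 1.45
tool_pos: [0.482, -0.2373, 0.2005]
orientation: [-0.0, 0.924, -0.383, -0.001]
force: [0.2, -0.2, 1.2]
finger_gap: 0.0514
t 1.45 pos [ 0.482 -0.237  0.2  ] gap 0.051 F [ 0.2 -0.2  1.2] | shift [ 0.02 -0.17 18.75] rot [ 0.   0.1 -0.1]
```

```bash
python3 -m jog '[{"x":0,"y":-0.1,"z":3,"wx":0,"wy":0,"wz":0},{"x":0,"y":-0.2,"z":7,"wx":0,"wy":0,"wz":0},{"x":0,"y":-0.2,"z":11,"wx":0,"wy":0,"wz":0},{"x":0,"y":-0.2,"z":13,"wx":0,"wy":0,"wz":0},{"x":0,"y":-0.2,"z":13.5,"wx":0,"wy":0,"wz":0},{"x":0,"y":-0.2,"z":13.5,"wx":0,"wy":0,"wz":0}]'
python3 - <<'E'
from h import *
go(.483,-.236,.013,-45)
a=snap('scene','s2.png');t=snap('top','t2.png')
v=cv2.resize(a[110:290,240:440],None,fx=2.2,fy=2.2,interpolation=2)
w=cv2.resize(t[150:270,220:360],None,fx=2.5,fy=2.5,interpolation=2)
w=cv2.copyMakeBorder(w,0,v.shape[0]-w.shape[0],0,0,0);cv2.imwrite('pics/c2.png',np.hstack([v,w]))
E
```

```text
clock: 2.1
tool_pos: [0.4825, -0.2364, 0.0651]
orientation: [-0.0, 0.923, -0.384, -0.002]
force: [0.4, 0.0, 0.8]
finger_gap: 0.0511
t 2.1 pos [ 0.482 -0.236  0.065] gap 0.051 F [0.4 0.  0.8] | shift [ 0.02 -0.07  5.21] rot [ 0.   0.2 -0.2]
```

View pics/c2.png

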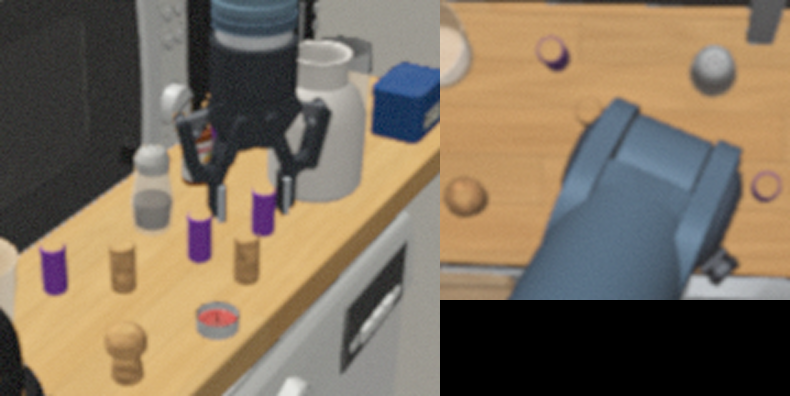

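Fingertips at crop (221,218) and (286,212) straddle the tan cork at (246,260). Their midpoint sits about 3 px right of it, which is along the jaw axis. I'll check that against the projection.

```bash
python3 - <<'E'
from h import *
for s in(1,-1):
    for z in(.068,.075):
        X=np.array([.4825-s*.707*.03,-.2364-s*.707*.03,z]);p=proj('scene',X);print(s,z,((p-[240,110])*2.2).round(0))
print((proj('scene',[.4825,-.2364,.048])-[240,110])*2.2)
E
```

```text
1 0.068 [280. 210.]
1 0.075 [281. 203.]
-1 0.068 [216. 218.]
-1 0.075 [216. 211.]
[248.02184045 233.34727767]
```

```bash
python3 -m jog '[{"x":0,"y":-0.25,"z":1,"wx":0,"wy":0,"wz":0},{"x":0,"y":-0.25,"z":2.5,"wx":0,"wy":0,"wz":0},{"x":0,"y":-0.25,"z":4,"wx":0,"wy":0,"wz":0},{"x":0,"y":-0.25,"z":5,"wx":0,"wy":0,"wz":0},{"x":0,"y":-0.25,"z":5.2,"wx":0,"wy":0,"wz":0},{"x":0,"y":-0.25,"z":5.2,"wx":0,"wy":0,"wz":0}]'
python3 -m jog '[{"x":0,"y":0,"z":0,"wx":0,"wy":0,"wz":0},{"x":0,"y":0,"z":0,"wx":0,"wy":0,"wz":0},{"x":0,"y":0,"z":0,"wx":0,"wy":0,"wz":0},{"x":0,"y":0,"z":0,"wx":0,"wy":0,"wz":0},{"x":0,"y":0,"z":0,"wx":0,"wy":0,"wz":0},{"x":0,"y":0,"z":0,"wx":0,"wy":0,"wz":0},{"x":0,"y":0,"z":0,"wx":0,"wy":0,"wz":0},{"x":0,"y":0,"z":0,"wx":0,"wy":0,"wz":0}]' 1 30
python3 -m jog '[{"x":0,"y":0,"z":-2,"wx":0,"wy":0,"wz":0},{"x":0,"y":0,"z":-6,"wx":0,"wy":0,"wz":0},{"x":0,"y":0,"z":-10,"wx":0,"wy":0,"wz":0},{"x":0,"y":0,"z":-14,"wx":0,"wy":0,"wz":0},{"x":0,"y":0,"z":-18,"wx":0,"wy":0,"wz":0},{"x":0,"y":0,"z":-20,"wx":0,"wy":0,"wz":0},{"x":0,"y":0,"z":-20,"wx":0,"wy":0,"wz":0},{"x":0,"y":0,"z":-20,"wx":0,"wy":0,"wz":0}]'
python3 - <<'E'
from h import *
go(.512,-.431,.215,-45)
a=snap('scene','s3.png')
cv2.imwrite('pics/c3.png',cv2.resize(a[60:290,240:440],None,fx=2.4,fy=2.4,interpolation=2))
E
```

```text
clock: 2.8
tool_pos: [0.4855, -0.2347, 0.014]
orientation: [-0.0, 0.923, -0.384, -0.0]
force: [-0.5, 0.5, 0.8]
finger_gap: 0.0516
clock: 3.6
tool_pos: [0.486, -0.2349, 0.0144]
orientation: [-0.0, 0.923, -0.384, -0.0]
force: [0.0, -0.2, 3.8]
finger_gap: 0.0232
clock: 4.4
tool_pos: [0.4854, -0.2348, 0.2138]
orientation: [-0.0, 0.923, -0.384, -0.0]
force: [0.1, -0.8, 0.2]
finger_gap: 0.0231
t 4.4 pos [ 0.485 -0.235  0.214] gap 0.023 F [ 0.1 -0.8  0.2] | shift [15.78 11.95 -0.14] rot [-0.   0.1 -0.2]
```

View pics/c3.png

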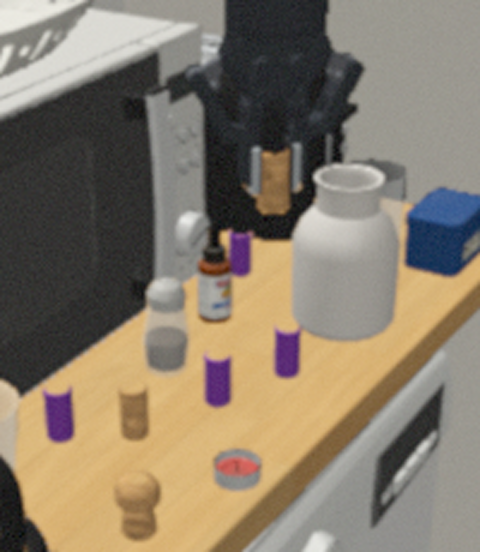

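Cork held vertical at crop (274,185), with about 15 mm protruding below the fingertips; everything else is undisturbed. Moving over the jar.

```bash
python3 -m jog '[{"x":1.6,"y":1.2,"z":0,"wx":0,"wy":0,"wz":0},{"x":4.5,"y":3.5,"z":-0.1,"wx":0,"wy":0,"wz":0},{"x":7.5,"y":5.7,"z":-0.1,"wx":0,"wy":0,"wz":0},{"x":10.5,"y":8,"z":-0.1,"wx":0,"wy":0,"wz":0},{"x":13.5,"y":10.3,"z":-0.1,"wx":0,"wy":0,"wz":0},{"x":15.3,"y":11.6,"z":-0.1,"wx":0,"wy":0,"wz":0},{"x":15.8,"y":12,"z":-0.1,"wx":0,"wy":0,"wz":0},{"x":15.8,"y":12,"z":-0.1,"wx":0,"wy":0,"wz":0},{"x":15.8,"y":12,"z":-0.1,"wx":0,"wy":0,"wz":0}]'
python3 - <<'E'
from h import *
go(.512,-.431,.154,-45)
a=snap('scene','s4.png');t=snap('top','t4.png')
v=cv2.resize(a[60:220,330:450],None,fx=3,fy=3,interpolation=2)
w=cv2.resize(t[160:280,350:480],None,fx=3,fy=3,interpolation=2)
w=cv2.copyMakeBorder(w,0,v.shape[0]-w.shape[0],0,0,0);cv2.imwrite('pics/c4.png',np.hstack([v,w]))
E
```

```text
clock: 5.35
tool_pos: [0.511, -0.4287, 0.2118]
orientation: [-0.001, 0.924, -0.383, -0.003]
force: [-0.1, 0.7, -0.5]
finger_gap: 0.0234
t 5.35 pos [ 0.511 -0.429  0.212] gap 0.023 F [-0.1  0.7 -0.5] | shift [0.27 0.1  5.78] rot [-0.   0.4 -0. ]
```

View pics/c4.png

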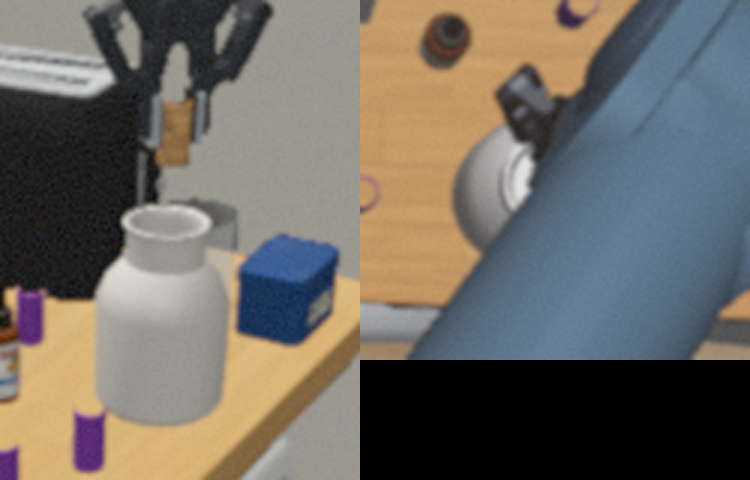

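Cork bottom at crop (173,163), mouth centre at (167,222): the cork is roughly 1–2 px right, within the 13 mm clearance. I'll nudge −y while descending, then release with the cork tip inside the neck.

```bash
python3 -m jog '[{"x":0.2,"y":-0.15,"z":0.5,"wx":0,"wy":0,"wz":0},{"x":0.3,"y":-0.15,"z":1.5,"wx":0,"wy":0,"wz":0},{"x":0.3,"y":-0.15,"z":3,"wx":0,"wy":0,"wz":0},{"x":0.3,"y":-0.15,"z":4.5,"wx":0,"wy":0,"wz":0},{"x":0.3,"y":-0.15,"z":5.6,"wx":0,"wy":0,"wz":0},{"x":0.3,"y":-0.15,"z":5.8,"wx":0,"wy":0,"wz":0},{"x":0.3,"y":-0.15,"z":5.8,"wx":0,"wy":0,"wz":0},{"x":0.3,"y":-0.15,"z":5.8,"wx":0,"wy":0,"wz":0}]'
python3 - <<'E'
from h import *
print(proj('scene',[.511,-.4287,.197]),proj('scene',[.512,-.431,.15]))
a=snap('scene','s5.png')
cv2.imwrite('pics/c5.png',cv2.resize(a[60:220,330:450],None,fx=3.5,fy=3.5,interpolation=2))
E
```

```text
clock: 6.25
tool_pos: [0.5149, -0.4299, 0.1553]
orientation: [-0.001, 0.924, -0.383, -0.002]
force: [-0.2, 0.8, 0.5]
finger_gap: 0.0234
[386.09045994 113.83737066] [385.14653381 133.7699898 ]
```

View pics/c5.png

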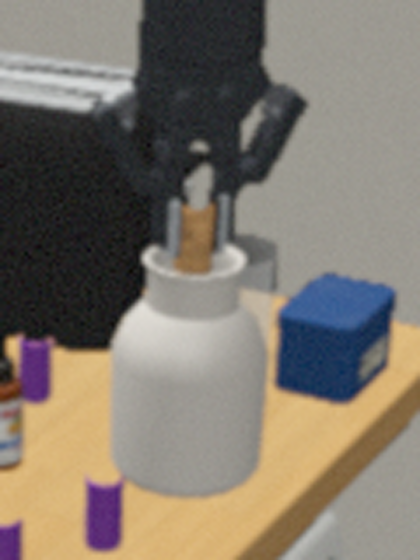

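Cork at crop (195,250), mouth centre at (196,258): centred, its tip inside the neck, no contact force. Release.

```bash
python3 -m jog '[{"x":0,"y":0,"z":0,"wx":0,"wy":0,"wz":0},{"x":0,"y":0,"z":0,"wx":0,"wy":0,"wz":0},{"x":0,"y":0,"z":0,"wx":0,"wy":0,"wz":0},{"x":0,"y":0,"z":0,"wx":0,"wy":0,"wz":0},{"x":0,"y":0,"z":0,"wx":0,"wy":0,"wz":0},{"x":0,"y":0,"z":-1,"wx":0,"wy":0,"wz":0},{"x":0,"y":0,"z":-4,"wx":0,"wy":0,"wz":0},{"x":0,"y":0,"z":-7,"wx":0,"wy":0,"wz":0},{"x":0,"y":0,"z":-8,"wx":0,"wy":0,"wz":0},{"x":0,"y":0,"z":-8,"wx":0,"wy":0,"wz":0}]' 0.4
python3 - <<'E'
from h import *
go(.572,-.166,.235,0,8)
go(.572,-.166,.20,0,8)
print(state()['joints'])
E
```

```text
clock: 7.3
tool_pos: [0.5166, -0.4313, 0.2387]
orientation: [-0.0, 0.924, -0.383, 0.001]
force: [-0.8, 0.5, 0.9]
finger_gap: 0.0509
t 7.3 pos [ 0.517 -0.431  0.239] gap 0.051 F [-0.8  0.5  0.9] | shift [-14.84 -22.67   0.36] rot [  3.1   7.4 -44.9]
t 7.3 pos [ 0.517 -0.431  0.239] gap 0.051 F [-0.8  0.5  0.9] | shift [-14.85 -22.67   3.86] rot [  3.1   7.4 -44.9]
[ 0.58199647  0.41889472  0.06993858  1.53247777 -0.03178303  1.18872872
 -1.69850711]
```

Cork dropped. Now to the second cork, going along y first (clear of the microwave handle), with an 8° lean away from the microwave.

```bash
python3 -m jog '[{"x":-1.5,"y":-1.5,"z":0,"wx":0.2,"wy":0.5,"wz":-3},{"x":-4,"y":-4,"z":0,"wx":0.6,"wy":1.5,"wz":-9},{"x":-7,"y":-7,"z":0.1,"wx":1,"wy":2.5,"wz":-15},{"x":-10,"y":-10,"z":0.1,"wx":1.5,"wy":3.7,"wz":-22},{"x":-13,"y":-13,"z":0.2,"wx":2,"wy":4.8,"wz":-29},{"x":-16,"y":-16,"z":0.2,"wx":2.5,"wy":6,"wz":-36},{"x":-18,"y":-18.2,"z":0.3,"wx":2.9,"wy":7,"wz":-42},{"x":-18,"y":-19.5,"z":0.4,"wx":3.1,"wy":7.4,"wz":-44.9},{"x":-16.5,"y":-21,"z":0.4,"wx":3.1,"wy":7.4,"wz":-44.9},{"x":-15.2,"y":-22.4,"z":0.4,"wx":3.1,"wy":7.4,"wz":-44.9},{"x":-14.8,"y":-22.7,"z":0.4,"wx":3.1,"wy":7.4,"wz":-44.9},{"x":-14.8,"y":-22.7,"z":0.4,"wx":3.1,"wy":7.4,"wz":-44.9},{"x":-14.8,"y":-22.7,"z":0.4,"wx":3.1,"wy":7.4,"wz":-44.9}]'
python3 - <<'E'
from h import *
go(.568,-.166,.065,0,8)
go(.568,-.166,.014,0,8)
E
```

```text
clock: 8.6
tool_pos: [0.5711, -0.1664, 0.2334]
orientation: [-0.0, 0.998, -0.001, 0.068]
force: [0.3, -0.4, 0.5]
finger_gap: 0.0515
t 8.6 pos [ 0.571 -0.166  0.233] gap 0.051 F [ 0.3 -0.4  0.5] | shift [-2.59 -0.03 16.64] rot [-0.   0.2 -0.1]
t 8.6 pos [ 0.571 -0.166  0.233] gap 0.051 F [ 0.3 -0.4  0.5] | shift [-3.29 -0.03 21.7 ] rot [-0.   0.2 -0.1]
```

```bash
python3 -m jog '[{"x":-0.3,"y":0,"z":2,"wx":0,"wy":0,"wz":0},{"x":-0.8,"y":0,"z":6,"wx":0,"wy":0,"wz":0},{"x":-1.3,"y":0,"z":10,"wx":0,"wy":0,"wz":0},{"x":-1.9,"y":0,"z":14,"wx":0,"wy":0,"wz":0},{"x":-2.1,"y":0,"z":16,"wx":0,"wy":0,"wz":0},{"x":-2.2,"y":0,"z":16.6,"wx":0,"wy":0,"wz":0},{"x":-2.2,"y":0,"z":16.6,"wx":0,"wy":0,"wz":0}]'
python3 - <<'E'
from h import *
go(.572,-.166,.014,0,8)
for s in(1,-1):print((proj('scene',[.571,-.166-s*.03,.068])-[230,90])*3)
print((proj('scene',[.570,-.166,.048])-[230,90])*3)
a=snap('scene','s6.png')
cv2.imwrite('pics/c6.png',cv2.resize(a[90:290,230:430],None,fx=3,fy=3,interpolation=2))
E
```

```text
clock: 9.3
tool_pos: [0.5705, -0.1665, 0.0651]
orientation: [-0.0, 0.998, -0.001, 0.067]
force: [0.1, 0.5, 0.2]
finger_gap: 0.0515
t 9.3 pos [ 0.57  -0.167  0.065] gap 0.051 F [0.1 0.5 0.2] | shift [-0.53 -0.05  5.09] rot [-0.   0.3 -0.1]
[222.76417166 343.73429099]
[169.98190171 383.77103286]
[199.32145977 389.96754523]
```

View pics/c6.png

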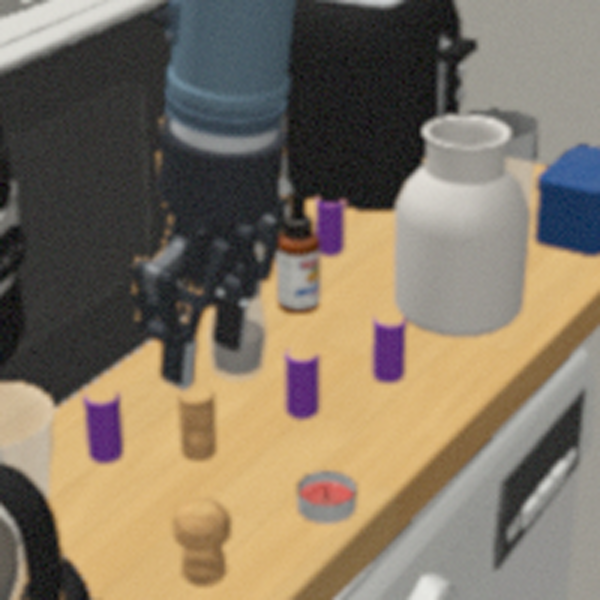

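Fingertips at crop (178,382) and (230,340), about 2 px right of prediction; the cork top at (198,395) matches its own prediction. I'll correct about 3 mm in +x and 2 mm in +y, then descend and grip.

```bash
python3 -m jog '[{"x":0.2,"y":-0.2,"z":0.5,"wx":0,"wy":0,"wz":0},{"x":0,"y":-0.2,"z":2,"wx":0,"wy":0,"wz":0},{"x":-0.2,"y":-0.2,"z":3.5,"wx":0,"wy":0,"wz":0},{"x":-0.3,"y":-0.2,"z":4.7,"wx":0,"wy":0,"wz":0},{"x":-0.3,"y":-0.2,"z":5.1,"wx":0,"wy":0,"wz":0},{"x":-0.3,"y":-0.2,"z":5.1,"wx":0,"wy":0,"wz":0}]'
python3 -m jog '[{"x":0,"y":0,"z":0,"wx":0,"wy":0,"wz":0},{"x":0,"y":0,"z":0,"wx":0,"wy":0,"wz":0},{"x":0,"y":0,"z":0,"wx":0,"wy":0,"wz":0},{"x":0,"y":0,"z":0,"wx":0,"wy":0,"wz":0},{"x":0,"y":0,"z":0,"wx":0,"wy":0,"wz":0},{"x":0,"y":0,"z":0,"wx":0,"wy":0,"wz":0},{"x":0,"y":0,"z":0,"wx":0,"wy":0,"wz":0},{"x":0,"y":0,"z":0,"wx":0,"wy":0,"wz":0}]' 1 30
python3 -m jog '[{"x":0.3,"y":0,"z":-2,"wx":0,"wy":0,"wz":0},{"x":0.8,"y":0,"z":-6,"wx":0,"wy":0,"wz":0},{"x":1.3,"y":0,"z":-10,"wx":0,"wy":0,"wz":0},{"x":1.9,"y":0,"z":-14,"wx":0,"wy":0,"wz":0},{"x":2.4,"y":0,"z":-18,"wx":0,"wy":0,"wz":0},{"x":2.7,"y":0,"z":-20,"wx":0,"wy":0,"wz":0},{"x":2.7,"y":0,"z":-20,"wx":0,"wy":0,"wz":0},{"x":2.7,"y":0,"z":-20,"wx":0,"wy":0,"wz":0}]'
python3 - <<'E'
from h import *
go(.515,-.17,.225,0,8);go(.516,-.430,.225,0,8)
E
```

```text
clock: 9.95
tool_pos: [0.5748, -0.1644, 0.0141]
orientation: [-0.0, 0.998, -0.001, 0.067]
force: [0.2, 0.1, 0.7]
finger_gap: 0.0509
clock: 10.75
tool_pos: [0.575, -0.1645, 0.0144]
orientation: [-0.0, 0.998, -0.001, 0.067]
force: [-0.3, -0.0, 1.8]
finger_gap: 0.0229
clock: 11.55
tool_pos: [0.5745, -0.1646, 0.2158]
orientation: [-0.0, 0.998, -0.001, 0.067]
force: [-0.3, 0.1, 0.2]
finger_gap: 0.023
t 11.55 pos [ 0.575 -0.165  0.216] gap 0.023 F [-0.3  0.1  0.2] | shift [-5.78  0.55 -1.71] rot [-0.   0.3 -0.1]
t 11.55 pos [ 0.575 -0.165  0.216] gap 0.023 F [-0.3  0.1  0.2] | shift [-5.63 26.55 -1.7 ] rot [-0.   0.3 -0.1]
```

Cork gripped (gap 23 mm). Draw back in −x, then along to the jar.

```bash
python3 -m jog '[{"x":-1.5,"y":0,"z":-0.6,"wx":0,"wy":0,"wz":0},{"x":-4,"y":0.5,"z":-1.3,"wx":0,"wy":0,"wz":0},{"x":-5.4,"y":2.5,"z":-1.7,"wx":0,"wy":0,"wz":0},{"x":-5.6,"y":6,"z":-1.7,"wx":0,"wy":0,"wz":0},{"x":-5.6,"y":10,"z":-1.7,"wx":0,"wy":0,"wz":0},{"x":-5.6,"y":14,"z":-1.7,"wx":0,"wy":0,"wz":0},{"x":-5.6,"y":18,"z":-1.7,"wx":0,"wy":0,"wz":0},{"x":-5.6,"y":22,"z":-1.7,"wx":0,"wy":0,"wz":0},{"x":-5.6,"y":25,"z":-1.7,"wx":0,"wy":0,"wz":0},{"x":-5.6,"y":26.4,"z":-1.7,"wx":0,"wy":0,"wz":0},{"x":-5.6,"y":26.4,"z":-1.7,"wx":0,"wy":0,"wz":0},{"x":-5.6,"y":26.4,"z":-1.7,"wx":0,"wy":0,"wz":0}]'
python3 - <<'E'
from h import *
go(.517,-.429,.155,0,8)
a=snap('scene','s7.png')
cv2.imwrite('pics/c7.png',cv2.resize(a[60:220,330:450],None,fx=3.5,fy=3.5,interpolation=2))
E
```

```text
clock: 12.75
tool_pos: [0.5164, -0.426, 0.2234]
orientation: [-0.002, 0.998, -0.0, 0.066]
force: [0.2, 1.2, 0.1]
finger_gap: 0.023
t 12.75 pos [ 0.516 -0.426  0.223] gap 0.023 F [0.2 1.2 0.1] | shift [-0.84  0.32  6.78] rot [-0.2  0.4 -0. ]
```

View pics/c7.png

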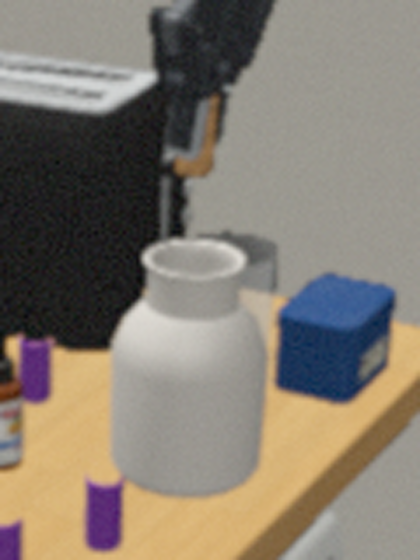

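Cork held, tip at crop (195,172) and mouth centre at (196,258), so lateral alignment is good. Descend vertically, then release with the tip in the neck.

```bash
python3 -m jog '[{"x":-0.2,"y":0.2,"z":0.5,"wx":0,"wy":0,"wz":0},{"x":-0.4,"y":0.3,"z":2,"wx":0,"wy":0,"wz":0},{"x":-0.6,"y":0.3,"z":3.5,"wx":0,"wy":0,"wz":0},{"x":-0.8,"y":0.3,"z":5,"wx":0,"wy":0,"wz":0},{"x":-1,"y":0.3,"z":6.4,"wx":0,"wy":0,"wz":0},{"x":-1,"y":0.3,"z":6.8,"wx":0,"wy":0,"wz":0},{"x":-1,"y":0.3,"z":6.8,"wx":0,"wy":0,"wz":0},{"x":-1,"y":0.3,"z":6.8,"wx":0,"wy":0,"wz":0}]'
python3 - <<'E'
from h import *
go(.515,-.429,.155,0,8)
a=snap('scene','s8.png')
cv2.imwrite('pics/c8.png',cv2.resize(a[60:220,330:450],None,fx=3.5,fy=3.5,interpolation=2))
E
```

```text
clock: 13.6
tool_pos: [0.5166, -0.4284, 0.1555]
orientation: [-0.002, 0.998, 0.001, 0.067]
force: [1.0, -0.0, 0.9]
finger_gap: 0.0233
t 13.6 pos [ 0.517 -0.428  0.156] gap 0.023 F [ 1.  -0.   0.9] | shift [-0.16  0.06  0.03] rot [-0.2  0.3  0.1]
```

View pics/c8.png

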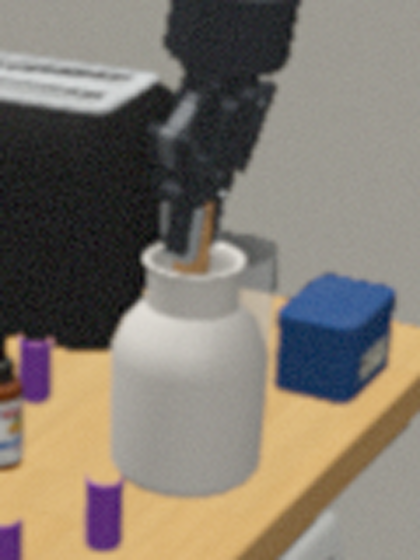

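Tip is inside the mouth, centred. Release, rise, and withdraw to near the start.

```bash
python3 -m jog '[{"x":0,"y":0,"z":0,"wx":0,"wy":0,"wz":0},{"x":0,"y":0,"z":0,"wx":0,"wy":0,"wz":0},{"x":0,"y":0,"z":0,"wx":0,"wy":0,"wz":0},{"x":0,"y":0,"z":0,"wx":0,"wy":0,"wz":0},{"x":0,"y":0,"z":0,"wx":0,"wy":0,"wz":0},{"x":0.2,"y":0,"z":-1,"wx":0,"wy":0,"wz":0},{"x":0.5,"y":0,"z":-4,"wx":0,"wy":0,"wz":0},{"x":1,"y":0,"z":-7,"wx":0,"wy":0,"wz":0},{"x":0,"y":0.5,"z":-10,"wx":0,"wy":0,"wz":0},{"x":-3,"y":2,"z":-11,"wx":0,"wy":0,"wz":0},{"x":-7,"y":4.5,"z":-11,"wx":0,"wy":0,"wz":0},{"x":-11,"y":7,"z":-11,"wx":0,"wy":0,"wz":0},{"x":-15,"y":9.5,"z":-11,"wx":0,"wy":0,"wz":0},{"x":-18,"y":11.5,"z":-11,"wx":0,"wy":0,"wz":0},{"x":-20,"y":13,"z":-11,"wx":0,"wy":0,"wz":0},{"x":-20,"y":13,"z":-11,"wx":0,"wy":0,"wz":0},{"x":-20,"y":13,"z":-11,"wx":0,"wy":0,"wz":0}]' 0.4
python3 - <<'E'
from h import *
go(.3,-.56,.25,0,8)
a=snap('scene','s9.png');t=snap('top','t9.png')
v=cv2.resize(a[110:290,250:430],None,fx=2.2,fy=2.2,interpolation=2)
w=cv2.resize(t[195:250,380:445],None,fx=6,fy=6,interpolation=2)
h=max(v.shape[0],w.shape[0])
P=lambda i:cv2.copyMakeBorder(i,0,h-i.shape[0],0,0,0)
cv2.imwrite('pics/c9.png',np.hstack([P(v),P(w)]))
for n,o in(('top0.png',t),('scene0.png',a)):
    b=cv2.imread('pics/'+n);d=(cv2.absdiff(b,o).max(2)>45).astype(np.uint8)
    N,l,st,ce=cv2.connectedComponentsWithStats(d)
    print(n,[(st[i].tolist()) for i in range(1,N) if st[i,4]>8])
E
```

```text
clock: 15.35
tool_pos: [0.3039, -0.5594, 0.2385]
orientation: [-0.001, 0.998, -0.0, 0.068]
force: [0.8, 1.3, 0.2]
finger_gap: 0.0515
t 15.35 pos [ 0.304 -0.559  0.239] gap 0.052 F [0.8 1.3 0.2] | shift [-0.23  0.05 -1.19] rot [-0.1  0.2 -0. ]
top0.png [[277, 194, 10, 8, 36], [400, 215, 22, 20, 221], [532, 332, 108, 68, 2914], [473, 338, 56, 56, 1428], [520, 362, 15, 17, 52], [507, 364, 4, 4, 13], [547, 366, 16, 3, 25], [505, 373, 37, 27, 409], [523, 376, 5, 8, 16], [574, 379, 6, 7, 15]]
scene0.png [[510, 0, 22, 8, 77], [544, 0, 9, 9, 48], [510, 6, 22, 9, 81], [506, 10, 3, 10, 18], [543, 12, 7, 21, 52], [504, 30, 9, 15, 57], [508, 44, 10, 10, 49], [509, 47, 27, 49, 490], [497, 51, 11, 45, 230], [506, 68, 4, 5, 14], [508, 80, 4, 4, 12], [629, 89, 11, 85, 209], [347, 219, 11, 20, 202], [290, 223, 12, 20, 208]]
```

View pics/c9.png

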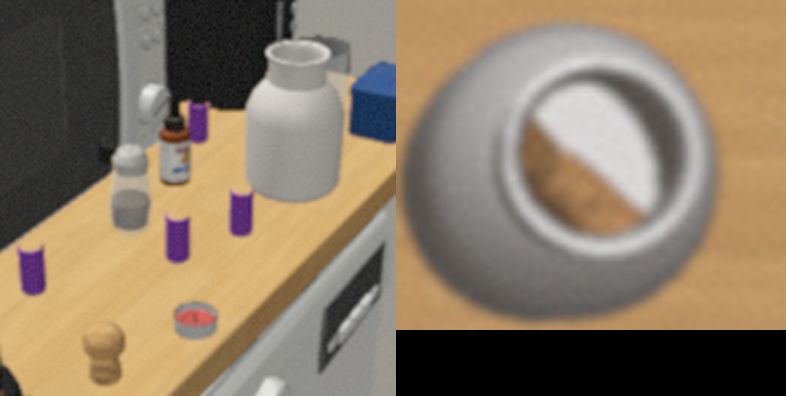

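Both cork places are empty. Cork is visible through the mouth at crop (585,185), low in the belly. The jar stands upright, the mushroom cork is at (104,350), and apart from the arm, the frame difference shows only the two corks and the jar interior changed. Handing in.

```bash
python3 -c "
from plant import *
print(sign_off())"
```

```text
the job is handed in; nothing more can be done
None
```

I gripped the two straight corks one after the other, dropped each through the jar's neck, drew the arm back clear, and handed the job in at about 15.4 s of the 61 s allowed.

- **Corks:** In the last pictures both cork places on the worktop are empty, and cork is visible low in the jar's belly through its mouth. The two corks overlap in that view, so I did not tell them apart or count them singly inside the jar. Nothing suggests one is anywhere else.
- **Everything else:** Comparing the first and last pictures, apart from the arm only the two cork places and the jar's interior changed. The jar is upright and in place, and the mushroom cork and the purple look-alikes have not moved.
- **Forces:** The force readings I took stayed under 4 N.
- **What disagreed:**
  - The fingertips showed about 2 px (roughly 4 mm) to the right of where the calibration predicted in the scene camera. I corrected for this at both grasps.
  - The second cork looked tilted about 8° in the gripper and was dropped that way.
- **Refused command:** The first jog command was refused because its rows left out some keys, and nothing moved.

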